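Line up wooden blanks on the spray tray and slide it home

TASK

Get the batch of wooden blanks ready for spraying: take the paint tin off the sliding tray and stand it upright in the cardboard carton beside it, and nudge all the blanks into one straight row along the tray's front rail, starting against the end stop, each blank flat on the tray, flush with the rail and edge to edge with the next. Once the row is made with the tray still all the way out, push the tray away from you until its detent clicks and it is fully home, leaving the row still tight and flush; disturb nothing else on the bench.

Things in the scene. Friction and masses are not known exactly. Their poses are not given: they have to be found in the camera images.
- blank1: Bare square wooden sample blank, 80 x 80 x 18 mm, about 0.09 kg (one of up to five alike; a start has three to five). Origin: centre of its underside; z up, x and y parallel to its sides. Too wide to grip: it is nudged by its edges, and it slides on the tray with light friction (about 0.5 N).
- blank2: Bare square wooden sample blank, 80 x 80 x 18 mm, about 0.09 kg (one of up to five alike; a start has three to five). Origin: centre of its underside; z up, x and y parallel to its sides. Too wide to grip: it is nudged by its edges, and it slides on the tray with light friction (about 0.5 N).
- blank3: Bare square wooden sample blank, 80 x 80 x 18 mm, about 0.09 kg (one of up to five alike; a start has three to five). Origin: centre of its underside; z up, x and y parallel to its sides. Too wide to grip: it is nudged by its edges, and it slides on the tray with light friction (about 0.5 N).
- blank4: Bare square wooden sample blank, 80 x 80 x 18 mm, about 0.09 kg (one of up to five alike; a start has three to five). Origin: centre of its underside; z up, x and y parallel to its sides. Too wide to grip: it is nudged by its edges, and it slides on the tray with light friction (about 0.5 N).
- blank5: Bare square wooden sample blank, 80 x 80 x 18 mm, about 0.09 kg (one of up to five alike; a start has three to five). Origin: centre of its underside; z up, x and y parallel to its sides. Too wide to grip: it is nudged by its edges, and it slides on the tray with light friction (about 0.5 N).
- tray_corner (a point): Inner corner of the sliding tray at floor level (30 mm above the bench), where front rail meets end stop; moves with the tray. x points away from the robot (the slide's way), y towards the end stop (robot's left): the floor covers x 0 to 300, y 0 to -590 mm. Far and right sides have no rim. In the row the blanks' centres are at x = 40, y = -40, -120, -200, ... mm.
- tray_rail (a point): Top edge of the front rail's outer face (robot's side), 295 mm from the end stop, 60 mm above the bench; to slide the tray, push this face along +x of tray_corner. Axes as tray_corner. The tray is dark steel; the pale aluminium front rail (nearest the robot, full width) and end stop (left end, full depth) are 12 mm thick and rise 30 mm above its floor.
- tray (a joint): Slide of the 0.9 kg tray, m: 0 = all the way out towards the robot (its start, against a stop), 0.08 = fully home (against a stop). It drags with about 1.5 N; from about 0.058 to 0.07 a spring plunger at its left side takes about 8 N in all to pass, then snaps it the last 10 mm home and holds it there.
- tin: Small closed paint tin, upright cylinder 62 mm in diameter and 70 mm tall (the top 4 mm a 54 mm lid), about 0.22 kg, standing on the tray among the blanks. Origin: centre of its underside, z up.
- carton_in (a point): Centre of the inner floor of the open cardboard carton on the bench at the right of the tray, 5 mm above the bench; the carton is fixed, 170 x 170 mm outside, 160 x 160 mm inside, its rim 70 mm above the bench; x and y along its sides.
- can_a: Bystander: upright spray can, 66 mm in diameter, 190 mm tall, left of the tray. Origin: centre of its underside. Other bystanders on the bench: two more such cans, a tape roll, a stir stick, a cork sanding block and a brush.
- can_b: Bystander: upright spray can, 66 mm in diameter, 190 mm tall, far left. Origin: centre of its underside.
- can_c: Bystander: upright spray can, 66 mm in diameter, 190 mm tall, at the right, outside the carton. Origin: centre of its underside.
- tape_roll: Bystander: roll of masking tape lying flat, 100 mm across, 30 mm high, at the left front. Origin: centre of its underside.
- stir_stick: Bystander: flat wooden stick, 30 x 200 x 5 mm, lying along y in front of the tray, nearer the robot. Origin: centre of its underside.
- sanding_block: Bystander: cork block 110 x 65 x 35 mm at the right of the tray, farther from the robot than the carton. Origin: centre of its underside.
- brush: Bystander: paint brush lying at the left front, near the robot. Origin: its underside.
Mind the look-alikes: they are no part of the job. What is shaped like the blank4 but orange or pink is not meant.

How it is judged (in metres and radians):
On the way, in this order (a step that is already met when the one before it is completed fails the run):
1. all the blanks form the tight row along the rail from the end stop, with the tray still out (x of blank1 in the frame of tray_corner between 0.034 and 0.046 m and z of blank1 in the frame of tray_corner between -0.006 and 0.006 m and (angle between the x axis of blank1 and the x axis of tray_corner, either way round below 0.07 rad or angle between the x axis of blank1 and the y axis of tray_corner, either way round below 0.07 rad) and (horizontal distance between blank1 and blank2 below 0.087 m or horizontal distance between blank1 and blank3 below 0.087 m or horizontal distance between blank1 and blank4 below 0.087 m or horizontal distance between blank1 and blank5 below 0.087 m) and x of blank2 in the frame of tray_corner between 0.034 and 0.046 m and z of blank2 in the frame of tray_corner between -0.006 and 0.006 m and (angle between the x axis of blank2 and the x axis of tray_corner, either way round below 0.07 rad or angle between the x axis of blank2 and the y axis of tray_corner, either way round below 0.07 rad) and (horizontal distance between blank2 and blank1 below 0.087 m or horizontal distance between blank2 and blank3 below 0.087 m or horizontal distance between blank2 and blank4 below 0.087 m or horizontal distance between blank2 and blank5 below 0.087 m) and x of blank3 in the frame of tray_corner between 0.034 and 0.046 m and z of blank3 in the frame of tray_corner between -0.006 and 0.006 m and (angle between the x axis of blank3 and the x axis of tray_corner, either way round below 0.07 rad or angle between the x axis of blank3 and the y axis of tray_corner, either way round below 0.07 rad) and (horizontal distance between blank3 and blank1 below 0.087 m or horizontal distance between blank3 and blank2 below 0.087 m or horizontal distance between blank3 and blank4 below 0.087 m or horizontal distance between blank3 and blank5 below 0.087 m) and x of blank4 in the frame of tray_corner between 0.034 and 0.046 m and z of blank4 in the frame of tray_corner between -0.006 and 0.006 m and (angle between the x axis of blank4 and the x axis of tray_corner, either way round below 0.07 rad or angle between the x axis of blank4 and the y axis of tray_corner, either way round below 0.07 rad) and (horizontal distance between blank4 and blank1 below 0.087 m or horizontal distance between blank4 and blank2 below 0.087 m or horizontal distance between blank4 and blank3 below 0.087 m or horizontal distance between blank4 and blank5 below 0.087 m) and x of blank5 in the frame of tray_corner between 0.034 and 0.046 m and z of blank5 in the frame of tray_corner between -0.006 and 0.006 m and (angle between the x axis of blank5 and the x axis of tray_corner, either way round below 0.07 rad or angle between the x axis of blank5 and the y axis of tray_corner, either way round below 0.07 rad) and (horizontal distance between blank5 and blank1 below 0.087 m or horizontal distance between blank5 and blank2 below 0.087 m or horizontal distance between blank5 and blank3 below 0.087 m or horizontal distance between blank5 and blank4 below 0.087 m) and (y of blank1 in the frame of tray_corner between -0.047 and -0.03 m or y of blank2 in the frame of tray_corner between -0.047 and -0.03 m or y of blank3 in the frame of tray_corner between -0.047 and -0.03 m or y of blank4 in the frame of tray_corner between -0.047 and -0.03 m or y of blank5 in the frame of tray_corner between -0.047 and -0.03 m) and (y of blank1 in the frame of tray_corner between -0.134 and -0.11 m or y of blank2 in the frame of tray_corner between -0.134 and -0.11 m or y of blank3 in the frame of tray_corner between -0.134 and -0.11 m or y of blank4 in the frame of tray_corner between -0.134 and -0.11 m or y of blank5 in the frame of tray_corner between -0.134 and -0.11 m) and (y of blank1 in the frame of tray_corner between -0.221 and -0.19 m or y of blank2 in the frame of tray_corner between -0.221 and -0.19 m or y of blank3 in the frame of tray_corner between -0.221 and -0.19 m or y of blank4 in the frame of tray_corner between -0.221 and -0.19 m or y of blank5 in the frame of tray_corner between -0.221 and -0.19 m) and value of joint tray below 0.02 m), for 0.3 s.
2. the tray is pushed home past its detent (value of joint tray above 0.076 m), for 0.3 s.
At the end, for the whole second after the job is handed in: Tray home (above 0.076); every blank flat on the tray, within 6 mm of flush with the rail and 0.07 rad of square, its centre under 87 mm from a neighbour's; row begins within 7 mm of the end stop (2nd, 3rd centre up to 134, 221 mm from it); tin upright in the carton; all at rest (x of blank1 in the frame of tray_corner between 0.034 and 0.046 m and z of blank1 in the frame of tray_corner between -0.006 and 0.006 m and (angle between the x axis of blank1 and the x axis of tray_corner, either way round below 0.07 rad or angle between the x axis of blank1 and the y axis of tray_corner, either way round below 0.07 rad) and (horizontal distance between blank1 and blank2 below 0.087 m or horizontal distance between blank1 and blank3 below 0.087 m or horizontal distance between blank1 and blank4 below 0.087 m or horizontal distance between blank1 and blank5 below 0.087 m) and x of blank2 in the frame of tray_corner between 0.034 and 0.046 m and z of blank2 in the frame of tray_corner between -0.006 and 0.006 m and (angle between the x axis of blank2 and the x axis of tray_corner, either way round below 0.07 rad or angle between the x axis of blank2 and the y axis of tray_corner, either way round below 0.07 rad) and (horizontal distance between blank2 and blank1 below 0.087 m or horizontal distance between blank2 and blank3 below 0.087 m or horizontal distance between blank2 and blank4 below 0.087 m or horizontal distance between blank2 and blank5 below 0.087 m) and x of blank3 in the frame of tray_corner between 0.034 and 0.046 m and z of blank3 in the frame of tray_corner between -0.006 and 0.006 m and (angle between the x axis of blank3 and the x axis of tray_corner, either way round below 0.07 rad or angle between the x axis of blank3 and the y axis of tray_corner, either way round below 0.07 rad) and (horizontal distance between blank3 and blank1 below 0.087 m or horizontal distance between blank3 and blank2 below 0.087 m or horizontal distance between blank3 and blank4 below 0.087 m or horizontal distance between blank3 and blank5 below 0.087 m) and x of blank4 in the frame of tray_corner between 0.034 and 0.046 m and z of blank4 in the frame of tray_corner between -0.006 and 0.006 m and (angle between the x axis of blank4 and the x axis of tray_corner, either way round below 0.07 rad or angle between the x axis of blank4 and the y axis of tray_corner, either way round below 0.07 rad) and (horizontal distance between blank4 and blank1 below 0.087 m or horizontal distance between blank4 and blank2 below 0.087 m or horizontal distance between blank4 and blank3 below 0.087 m or horizontal distance between blank4 and blank5 below 0.087 m) and x of blank5 in the frame of tray_corner between 0.034 and 0.046 m and z of blank5 in the frame of tray_corner between -0.006 and 0.006 m and (angle between the x axis of blank5 and the x axis of tray_corner, either way round below 0.07 rad or angle between the x axis of blank5 and the y axis of tray_corner, either way round below 0.07 rad) and (horizontal distance between blank5 and blank1 below 0.087 m or horizontal distance between blank5 and blank2 below 0.087 m or horizontal distance between blank5 and blank3 below 0.087 m or horizontal distance between blank5 and blank4 below 0.087 m) and (y of blank1 in the frame of tray_corner between -0.047 and -0.03 m or y of blank2 in the frame of tray_corner between -0.047 and -0.03 m or y of blank3 in the frame of tray_corner between -0.047 and -0.03 m or y of blank4 in the frame of tray_corner between -0.047 and -0.03 m or y of blank5 in the frame of tray_corner between -0.047 and -0.03 m) and (y of blank1 in the frame of tray_corner between -0.134 and -0.11 m or y of blank2 in the frame of tray_corner between -0.134 and -0.11 m or y of blank3 in the frame of tray_corner between -0.134 and -0.11 m or y of blank4 in the frame of tray_corner between -0.134 and -0.11 m or y of blank5 in the frame of tray_corner between -0.134 and -0.11 m) and (y of blank1 in the frame of tray_corner between -0.221 and -0.19 m or y of blank2 in the frame of tray_corner between -0.221 and -0.19 m or y of blank3 in the frame of tray_corner between -0.221 and -0.19 m or y of blank4 in the frame of tray_corner between -0.221 and -0.19 m or y of blank5 in the frame of tray_corner between -0.221 and -0.19 m) and x of tin in the frame of carton_in between -0.06 and 0.06 m and y of tin in the frame of carton_in between -0.06 and 0.06 m and z of tin in the frame of carton_in below 0.02 m and angle between tin's own z axis and vertical below 0.2 rad and linear speed of each of blank1, blank2, blank3, blank4, blank5, tin below 0.01 m/s and value of joint tray above 0.076 m); the robot touches nothing.
It fails at once if a bystander is moved by more than 30 mm (distance of any of can_a, can_b, can_c, tape_roll, stir_stick, sanding_block, brush from where it was at the start of the episode above 0.03 m).
Of blank1, blank2, blank3, blank4, blank5 only 3 to 5 are there at a start; the rules pass over those that are not, and their reading is None.
At some moment in a run one of blank1, blank2, blank3, blank4, blank5 may be knocked a few centimetres aside while the robot is not near it.
It also fails if it takes over 210 s, if anything falls off the work surface, if the arm or the gripper's body presses on something with over 40 N, if the wrist force passes 120 N, or if a joint passes its speed limit or range.

ROBOT

A 6-joint arm with a two-finger parallel gripper is mounted at the origin on the work surface. World frame = base frame: x ahead of the robot, y to its left, z up, the work surface at z = 0. Lengths are in mm, angles in rad, forces in N, time in s.
With the tool pointing down it reaches from about 275 to 750 mm from the base axis. Payload 10.2 kg.
Tool frame: the origin (TCP) lies at the very end of the fingers, on their centre line; the grasp point (between the pads) lies 19 mm behind it; z points along the fingers, y is the line along which they close (so a half turn about z gives the same grasp; the last joint's range is limited). The gripper opens to 85 mm and grips with 20 to 120 N. Pads are 22 mm wide; open, the fingers measure 114 mm over their backs; the gripper's body (76 mm by 85 mm) begins 54 mm behind the grasp point. The pads swing forward as they close: fully open they stand 13 mm farther back than shut.
Start: joints at [-1.549, 0.313, 1.498, -0, 1.331, -0.223], TCP at [127.227, -509.357, 231.294] pointing down, gripper open.
Joint ranges: [-2.94, 2.94], [-0.97, 2.17], [0.19, 2.56], [-1.23, 4.37], [0.02, 3.11], [-2.88, 2.88]. Speed limits (rad/s): [2.39, 2.39, 3.01, 3.14, 3.14, 3.14].

INTERFACE

Orientations are given as a unit quaternion [w, x, y, z].
In Python, from rig import ctrl gives the robot as it stands.
- The arm moves only by the tool step_arm, never from a script. Its argument "increments" is a list of rows, each a list of 3 entries, a list of its own where there are three numbers: the shift along the tool's x, y, z in cm, then the turn, a rotation vector about the tool's x, y, z in degrees, then the opening in per cent of the stroke, from 0 (shut) to 100 (fully open). A call has 1 to 8 rows; each row is the pose to reach, as a shift and turn from the pose commanded when the call began, along the tool's axes at that moment; what a row does not reach only later rows make up. A row lasts 1/8 s, in which the tool goes at most 62.5 mm and 10.7 degrees, less where a joint would pass 70% of its speed; a pose out of reach is approached as far as the arm can. A call with a gripper value outside its range is refused whole. The fingers move at their own pace and stop on an object; "squeeze" is the grip in N (left out, the last holds). Time passes only in rows, so rows that repeat a pose let the fingers close. It gives the time, the measured TCP pose, the force, the opening and the grip force at its end, in the units of the state.
- ctrl.sense(): the state, without advancing time (a new reading comes with each control period).
- ctrl.capture(name): name is "scene" or "top" or "wrist"; returns a dict with "img" (400x640x3 uint8, red, green, blue), "fx", "fy", "cx", "cy" (pixels), "extrinsics" (4x4, takes a point from camera to world coordinates). Camera axes: x right, y down, z forward; pixel columns grow to the right and rows downward; lengths in mm; the calibration is good to about 2 mm. A picture is of the moment at which its call begins. There is no depth.
- ctrl.finish_job(): hands the job in; it is judged then, once.
The state is a dict: "time_s": time; "joints": joint angles; "dq": joint speeds; "tau": joint torques, N m; "eef_pos": TCP position; "ee_rot": TCP orientation; "force": force on the tool from outside, world axes, zero at the start; "wrist_torque": the same for the moment, N m; "grip_width": opening from 0.0 (shut) to 1.0 (fully open); "grip_force": force on a finger pad.
Only numpy, scipy, OpenCV 4.12 (cv2) and the standard library are available. Lean on these libraries where they do the work, as an engineer would, in place of code of your own. Each camera call takes 0.05 s, during which the arm holds its last target. There are 200 camera calls.

## Working session

There is one attempt and no reset: what is moved stays moved. The work goes in short steps, Python scripts to look and compute and a tool call to move; the robot and the scene stay as the last step left them, time stands still between calls to the robot, and variables do not carry over. Pictures are saved under pics/ and viewed, at most 14 in all, crops included, and the job is handed in when it is done.

Besides the shell and the picture viewer there is one more tool, called after "Request:" as name(argument=value, ...), one argument or row to a line, values as JSON. step_arm: Moves the arm, as the interface text tells. Its arguments: {"type":"object","properties":{"increments":{"type":"array"},"squeeze":{"type":"number"}},"required":["increments"]}

```bash
ls; mkdir -p pics; cat > h.py <<'E'
import numpy as np, cv2
from rig import ctrl
from scipy.spatial.transform import Rotation as R
def cap(n,f=None):
    c=ctrl.capture(n)
    if f: cv2.imwrite('pics/'+f,c['img'][:,:,::-1])
    return c
def ray(c,uv,z):
    uv=np.atleast_2d(np.asarray(uv,float)); E=np.array(c['extrinsics'])
    d=np.c_[(uv[:,0]-c['cx'])/c['fx'],(uv[:,1]-c['cy'])/c['fy'],np.ones(len(uv))]@E[:3,:3].T
    o=E[:3,3]; return o+d*((z-o[2])/d[:,2])[:,None]
def proj(c,P):
    E=np.linalg.inv(np.array(c['extrinsics'])); p=np.atleast_2d(P)@E[:3,:3].T+E[:3,3]
    return np.c_[p[:,0]/p[:,2]*c['fx']+c['cx'],p[:,1]/p[:,2]*c['fy']+c['cy']]
E
python3 - <<'E'
from h import *
for n in('scene','top'):
    c=cap(n,n+'1.png'); print(n,c['fx'],c['cx'],c['cy'],np.round(c['extrinsics'],3).tolist())
s=ctrl.sense(); print(s['time_s'],s['eef_pos'],s['ee_rot'],s['force'])
print(R.from_quat(np.roll(s['ee_rot'],-1)).as_matrix().round(3))
E
```

```text
pics
scene 410.75760153333715 322.3118505069885 206.6591494357997 [[-0.891, 0.329, -0.313, 901.976], [0.454, 0.663, -0.595, 798.016], [0.011, -0.673, -0.74, 1045.669], [0.0, 0.0, 0.0, 1.0]]
top 418.55186923120124 320.89192375957566 203.77102037066334 [[0.029, -0.997, 0.07, 399.756], [-0.999, -0.027, 0.025, -12.948], [-0.023, -0.071, -0.997, 1516.178], [0.0, 0.0, 0.0, 1.0]]
0.1 [ 127.24709131 -509.1158017   230.79540925] [-5.77708939e-04  9.92514446e-01  1.22125906e-01  6.34398786e-05] [-0.60779909 -0.56520503 -1.07663906]
[[ 0.97   0.242 -0.   ]
 [ 0.242 -0.97   0.001]
 [ 0.    -0.001 -1.   ]]
```

View pics/top1.png

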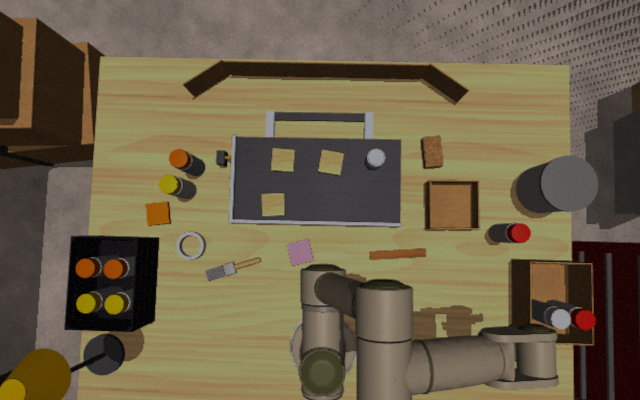

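View pics/scene1.png

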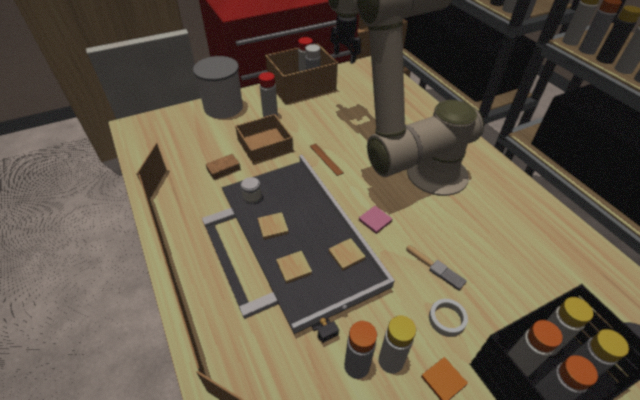

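The top view shows three blanks, at (283,160), (331,162) and (273,204). The tin is at (376,158), the carton at (452,205), the rail near row 222 and the end stop near col 233. The scene view agrees.

```bash
cat >> h.py <<'E'
def blanks(c,z=48,amin=100,roi=None):
    """wooden tops on the dark tray"""
    img=c['img']; hsv=cv2.cvtColor(img,cv2.COLOR_RGB2HSV)
    m=((hsv[...,1]>60)&(hsv[...,2]>90)&(hsv[...,0]>8)&(hsv[...,0]<35)).astype(np.uint8)
    if roi is not None:
        k=np.zeros_like(m); cv2.fillPoly(k,[np.int32(roi)],1); m&=k
    out=[]
    for q in cv2.findContours(m,0,cv2.CHAIN_APPROX_NONE)[0]:
        if cv2.contourArea(q)<amin: continue
        p=ray(c,q[:,0],z)[:,:2].astype(np.float32); r=cv2.minAreaRect(p)
        out.append((np.round(r[0],1),np.round(r[1],1),round(((r[2]+45)%90)-45,1)))
    return out
def trayroi(c,x0,y0): # tray_corner, dir
    return proj(c,[[x0+3,y0-3,48],[x0+297,y0-3,48],[x0+297,y0-587,48],[x0+3,y0-587,48]])
E
python3 - <<'E'
from h import *
c=cap('top')
print('rail outer top',ray(c,[[231,224],[315,224.5],[400,225.5]],60).round(0).tolist())
print('endstop',ray(c,[[233,138],[230,222]],60).round(0).tolist(),'far right floor',ray(c,[[400,140]],30).round(0))
roi=[(238,140),(398,142),(398,219),(236,219)]
print(blanks(c,48,60,roi))
print('tin',ray(c,[[376,157]],100).round(0), 'carton rim',ray(c,[[426,181],[478,181],[479,230],[426,230]],70).round(0).tolist())
v=cv2.resize(c['img'][120:240,200:540],None,fx=2.3,fy=2.3,interpolation=cv2.INTER_CUBIC)
cv2.imwrite('pics/top2.png',v[:,:,::-1])
E
```

```text
rail outer top [[422.0, 335.0, 60.0], [429.0, 41.0, 60.0], [434.0, -253.0, 60.0]]
endstop [[727.0, 341.0, 60.0], [429.0, 339.0, 60.0]] far right floor [[ 741. -253.   30.]]
[(array([497.2, 193.9]), array([78.3, 81.5]), 2.0), (array([652.6,  -7.3]), array([81.9, 80.9]), -8.8), (array([657., 164.]), array([82.3, 80.5]), -3.0)]
tin [[ 664. -161.  100.]] carton rim [[590.0, -338.0, 70.0], [595.0, -517.0, 70.0], [426.0, -521.0, 70.0], [421.0, -340.0, 70.0]]
```

View pics/top2.png

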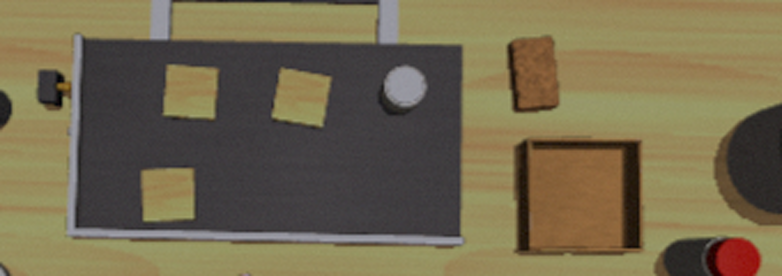

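```bash
cat >> h.py <<'E'
def go(x,y,z,yaw=0.):
    """print tool-frame shift (cm) and turn (deg) to a world pose, tool down, tool x at yaw deg"""
    s=ctrl.sense(); r=R.from_quat(np.roll(s['ee_rot'],-1)); p=np.array(s['eef_pos'])
    t=R.from_euler('z',yaw,degrees=True)*R.from_euler('x',180,degrees=True)
    print('shift',(r.inv().apply(np.array([x,y,z])-p)/10).round(2).tolist(),'turn',np.degrees((r.inv()*t).as_rotvec()).round(2).tolist())
E
python3 -c "
from h import *
go(640,-161,200,0)"
```

```text
shift [58.19, -21.35, 3.12] turn [-0.06, -0.01, 14.02]
```

Request:
step_arm(
  increments=[
    [[58.2,-21.3,3.1],[0,0,14],100],
    [[58.2,-21.3,3.1],[0,0,14],100],
    [[58.2,-21.3,3.1],[0,0,14],100],
    [[58.2,-21.3,3.1],[0,0,14],100],
    [[58.2,-21.3,3.1],[0,0,14],100],
    [[58.2,-21.3,3.1],[0,0,14],100],
    [[58.2,-21.3,3.1],[0,0,14],100],
    [[58.2,-21.3,3.1],[0,0,14],100],
  ],
)

```text
time_s: 1.15
eef_pos: [538.6, -230.2, 206.3]
ee_rot: [0.0, 1.0, 0.0, -0.0]
force: [0.4, -0.1, 0.0]
grip_width: 0.995
grip_force: 0.0
```

Request:
step_arm(
  increments=[
    [[0,0,0],[0,0,0],100],
  ],
)

```text
time_s: 1.27
eef_pos: [539.2, -228.8, 205.5]
ee_rot: [-0.001, 1.0, 0.003, -0.0]
force: [-1.0, -0.6, -0.2]
grip_width: 1.003
grip_force: 0.0
```

```bash
python3 -c "
from h import *
go(640,-161,200,0)"
```

```text
shift [10.12, -6.72, 0.55] turn [-0.07, 0.05, 0.31]
```

Request:
step_arm(
  increments=[
    [[10.1,-6.7,0.5],[0,0,0],100],
    [[10.1,-6.7,0.5],[0,0,0],100],
    [[10.1,-6.7,0.5],[0,0,0],100],
  ],
)

```text
time_s: 1.65
eef_pos: [639.3, -162.9, 200.1]
ee_rot: [-0.0, 1.0, 0.002, -0.001]
force: [-0.7, -0.1, 0.5]
grip_width: 1.0
grip_force: 0.0
```

```bash
python3 -c "
from h import *
c=cap('wrist','w1.png'); s=ctrl.sense(); print(s['eef_pos'],c['fx'],np.round(c['extrinsics'],3).tolist())
hsv=cv2.cvtColor(c['img'],cv2.COLOR_RGB2HSV)
"
```

```text
[ 638.07895672 -164.36904846  200.55423463] 326.3481524006027 [[0.002, -0.95, -0.311, 719.292], [-1.0, -0.002, 0.0, -162.609], [-0.001, 0.311, -0.95, 342.738], [0.0, 0.0, 0.0, 1.0]]
```

View pics/w1.png

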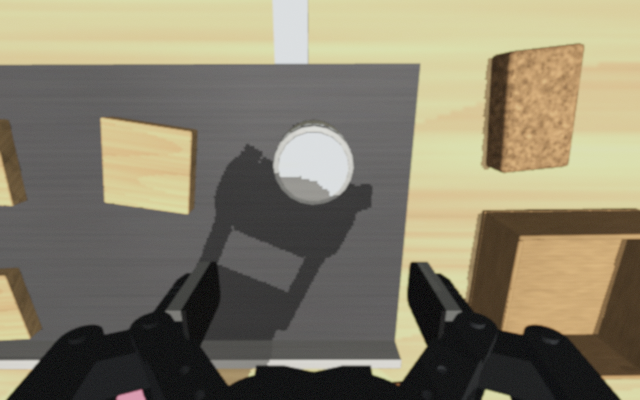

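The wrist view shows the tin lid centred near (313,164), the tray's far right corner at (419,65) and the rail along row ~360.

```bash
python3 -c "
from h import *
c=cap('wrist')
g=c['img'].min(2); m=(g>150).astype(np.uint8); m[:110]=0;m[220:]=0;m[:,:250]=0;m[:,370:]=0
q=max(cv2.findContours(m,0,1)[0],key=cv2.contourArea);print(cv2.minEnclosingCircle(q))
print('tin',ray(c,[[313.5,164]],100).round(1),ray(c,[[274,164],[354,164],[313,124],[313,204]],98).round(1).tolist())
print('corner',ray(c,[[419.5,65],[0,65]],30).round(1).tolist(),'rail outer',ray(c,[[80,370],[230,368],[398,367]],60).round(1).tolist(),'inner',ray(c,[[20,360],[398,358]],60).round(1).tolist())
go(664,-161,130,0)
"
```

```text
((311.1227722167969, 162.32431030273438), 40.157840728759766)
tin [[ 667.5 -164.4  100. ]] [[667.0, -134.2, 98.0], [667.1, -195.2, 98.0], [696.9, -164.0, 98.0], [634.8, -164.0, 98.0]]
corner [[742.3, -258.6, 30.0], [742.2, 114.5, 30.0]] rail outer [[428.9, 92.5, 60.0], [431.8, -72.9, 60.0], [433.3, -257.1, 60.0]] inner [[442.6, 154.7, 60.0], [445.6, -256.1, 60.0]]
shift [2.66, -0.42, 7.11] turn [0.0, 0.06, 0.01]
```

Request:
step_arm(
  increments=[
    [[2.8,-0.2,7],[0,0,0],100],
    [[2.8,-0.2,7],[0,0,0],100],
    [[2.8,-0.2,12],[0,0,0],100],
    [[2.8,-0.2,14.8],[0,0,0],100],
    [[2.8,-0.2,14.8],[0,0,0],100],
  ],
  squeeze=30,
)

```text
time_s: 2.38
eef_pos: [664.8, -163.4, 53.2]
ee_rot: [-0.0, 1.0, -0.0, -0.001]
force: [0.4, -0.0, -0.1]
grip_width: 1.003
grip_force: 0.0
```

Request:
step_arm(
  increments=[
    [[0,0,0],[0,0,0],50],
    [[0,0,0],[0,0,0],50],
    [[0,0,0],[0,0,0],50],
    [[0,0,0],[0,0,0],50],
    [[0,0,0],[0,0,0],50],
  ],
  squeeze=30,
)

```text
time_s: 3.0
eef_pos: [667.0, -163.4, 56.5]
ee_rot: [0.001, 1.0, 0.0, 0.002]
force: [-0.5, -1.8, 7.5]
grip_width: 0.719
grip_force: 32.5
```

Request:
step_arm(
  increments=[
    [[0,0,-6],[0,0,0],50],
    [[0,0,-11],[0,0,0],50],
    [[-4,6,-11],[0,0,0],50],
    [[-7,11,-11],[0,0,0],50],
    [[-10,16,-11],[0,0,0],50],
    [[-13,21,-11],[0,0,0],50],
    [[-15.8,26.6,-11],[0,0,0],50],
    [[-15.8,26.6,-11],[0,0,0],50],
  ],
)

```text
time_s: 4.0
eef_pos: [505.6, -432.5, 164.1]
ee_rot: [0.001, 1.0, -0.003, 0.0]
force: [0.8, 0.9, -2.0]
grip_width: 0.717
grip_force: 34.7
```

```bash
python3 -c "
from h import *
c=cap('wrist','w2.png'); s=ctrl.sense(); print(s['eef_pos'],s['grip_force'],s['force']); go(508,-429,32,0)
"
```

```text
[ 506.97734381 -430.31015233  164.10900193] 34.686938524246216 [-0.12349567 -0.16188269 -2.44608635]
shift [0.1, -0.14, 13.21] turn [0.02, -0.03, -0.15]
```

View pics/w2.png

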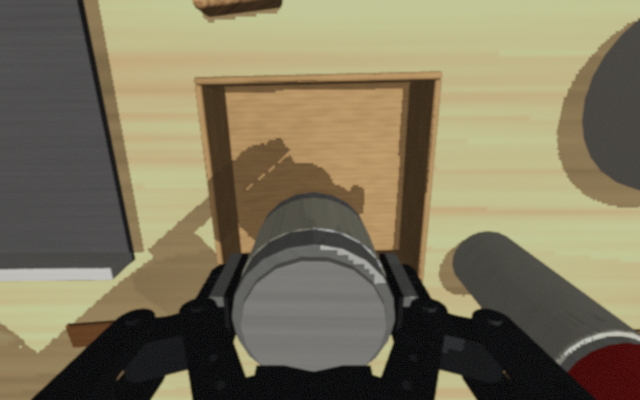

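The tin is held and centred over the carton, whose rim spans cols 197–440. I'll lower it now.

Request:
step_arm(
  increments=[
    [[0.1,-0.1,5],[0,0,0],50],
    [[0.1,-0.1,9],[0,0,0],50],
    [[0.1,-0.1,11.5],[0,0,0],50],
    [[0.1,-0.1,12.6],[0,0,0],50],
    [[0.1,-0.1,13.1],[0,0,0],50],
    [[0.1,-0.1,13.3],[0,0,0],50],
    [[0.1,-0.1,13.3],[0,0,0],50],
  ],
)

```text
time_s: 4.92
eef_pos: [509.6, -427.9, 31.6]
ee_rot: [0.001, 1.0, 0.0, 0.001]
force: [-0.3, 0.5, 0.7]
grip_width: 0.714
grip_force: 34.9
```

Request:
step_arm(
  increments=[
    [[0,0,0],[0,0,0],95],
    [[0,0,0],[0,0,0],95],
    [[0,0,0],[0,0,0],95],
    [[0,0,-5],[0,0,0],95],
    [[0,0,-11],[0,0,0],95],
    [[0,0,-16],[0,0,0],95],
    [[0,0,-18],[0,0,0],95],
  ],
)

```text
time_s: 5.8
eef_pos: [509.7, -428.2, 214.4]
ee_rot: [0.002, 1.0, 0.0, 0.002]
force: [-0.2, 0.3, 0.2]
grip_width: 0.95
grip_force: 0.0
```

```bash
python3 -c "
from h import *
c=cap('wrist','w3.png'); s=ctrl.sense(); print(s['eef_pos'])
c=cap('top','t3.png');roi=[(238,140),(398,142),(398,219),(236,219)]
print(blanks(c,48,60,roi))
"
```

```text
[ 509.94639231 -428.49506912  215.75343892]
[(array([495.7, 193.9]), array([81.4, 81.5]), 2.0), (array([652.3,  -6.9]), array([82.8, 81.5]), -9.0), (array([656.4, 164. ]), array([82.3, 81.6]), -3.0)]
```

View pics/w3.png

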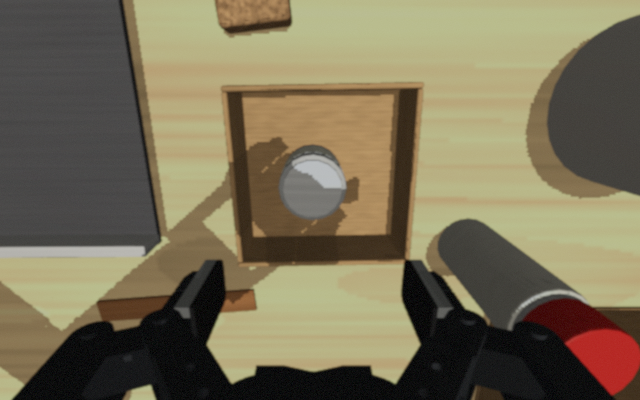

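The tin stands upright in the carton, with its lid at (313,186). Next I'll close the fingers and look from above the left half of the tray.

Request:
step_arm(
  increments=[
    [[0,-6,-3],[0,0,0],50],
    [[0,-12,-6],[0,0,0],50],
    [[0,-18,-8],[0,0,0],50],
    [[0,-24,-8],[0,0,0],50],
    [[0,-30,-8],[0,0,0],50],
    [[0,-36,-8],[0,0,0],50],
    [[0,-42,-8],[0,0,0],50],
    [[0,-48,-8],[0,0,0],50],
  ],
)

```text
time_s: 6.9
eef_pos: [508.4, 54.4, 289.3]
ee_rot: [-0.0, 1.0, 0.0, -0.001]
force: [0.6, -0.5, 0.4]
grip_width: 0.499
grip_force: 0.0
```

Request:
step_arm(
  increments=[
    [[0,-6,0],[0,0,0],50],
    [[0,-12,0],[0,0,0],50],
    [[0,-16,0],[0,0,0],50],
    [[0,-16,0],[0,0,0],50],
    [[0,-16,0],[0,0,0],50],
  ],
)

```text
time_s: 7.52
eef_pos: [508.8, 211.8, 289.6]
ee_rot: [0.0, 1.0, 0.0, -0.001]
force: [0.6, -0.9, 0.5]
grip_width: 0.497
grip_force: 0.0
```

```bash
python3 -c "
from h import *
c=cap('wrist','w4.png'); s=ctrl.sense(); print(s['eef_pos'],s['grip_width'])
print(blanks(c,48,1500)); print(proj(c,[[445,328,60],[445,328,30],[742,330,30],[742,330,60]]).round(1).tolist())
"
```

```text
[508.94225845 211.42972607 289.85295381] 0.4981940820123488
[(array([499. , 192.4]), array([82.5, 81.5]), 3.8), (array([649.7,  -7.3]), array([82.4, 74.5]), -8.7), (array([649.9, 163.6]), array([81.6, 65.5]), -3.0), (array([415.8, 153.4]), array([928.7, 499.8]), -4.2)]
[[218.1, 217.6], [224.5, 209.4], [197.7, -63.4], [187.0, -78.0]]
```

View pics/w4.png

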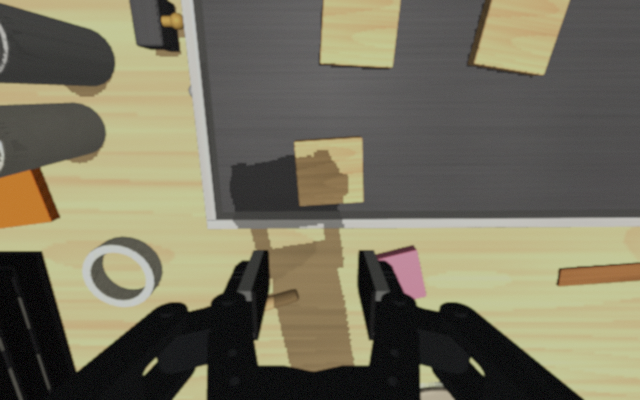

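The rail runs along rows ~218–227, the end stop is at cols ~207–215, and blank A is at (330,170). Blank edges look clean.

```bash
python3 -c "
from h import *
c=cap('wrist')
print('railinner',ray(c,[[216,219.5],[430,218.5],[630,218]],60).round(1).tolist(),'stop inner',ray(c,[[215,217],[207,130],[196,10]],60).round(1).tolist(),'outer',ray(c,[[208,228],[400,227],[630,225.5]],60).round(1).tolist())
go(496,140,100,0)
"
```

```text
railinner [[442.8, 330.6, 60.0], [443.5, 68.7, 60.0], [443.6, -175.8, 60.0]] stop inner [[446.1, 331.6, 60.0], [550.5, 330.6, 60.0], [669.5, 329.4, 60.0]] outer [[431.6, 341.6, 60.0], [432.4, 104.5, 60.0], [433.7, -178.8, 60.0]]
shift [-1.28, 7.12, 19.01] turn [0.02, 0.04, -0.06]
```

Request:
step_arm(
  increments=[
    [[-1.2,6,5],[0,0,0],0],
    [[-1.2,9.4,10],[0,0,0],0],
    [[-1.2,9.4,16],[0,0,0],0],
    [[-1.2,9.4,21],[0,0,0],0],
    [[-1.2,9.4,24],[0,0,0],0],
    [[-1.2,9.4,25.4],[0,0,0],0],
    [[-1.2,9.4,25.4],[0,0,0],0],
  ],
)

```text
time_s: 8.5
eef_pos: [497.1, 117.9, 36.6]
ee_rot: [0.0, 1.0, -0.0, -0.0]
force: [1.1, -0.4, 0.4]
grip_width: 0.001
grip_force: 0.0
```

Request:
step_arm(
  increments=[
    [[0,-1.5,0],[0,0,0],0],
    [[0,-3,0],[0,0,0],0],
    [[0,-4.5,0],[0,0,0],0],
    [[0,-6,0],[0,0,0],0],
    [[0,-7.5,0],[0,0,0],0],
    [[0,-9,0],[0,0,0],0],
    [[0,-10.5,0],[0,0,0],0],
    [[0,-10.5,0],[0,0,0],0],
  ],
)

```text
time_s: 9.5
eef_pos: [496.5, 224.8, 36.5]
ee_rot: [-0.0, 1.0, 0.001, -0.0]
force: [0.3, 0.0, -0.6]
grip_width: -0.0
grip_force: 0.0
```

```bash
python3 -c "
from h import *
c=cap('wrist'); t=cap('top'); s=ctrl.sense(); print(s['eef_pos'],s['force'])
roi=[(238,140),(398,142),(398,219),(236,219)]
print(blanks(t,48,60,roi))
"
```

```text
[496.48060917 223.67878381  36.20347143] [-0.57241678 -0.46345887  1.46868715]
[(array([652.5,  -7.4]), array([82.3, 80.7]), -8.7), (array([657.1, 164. ]), array([82.2, 80.5]), -2.6)]
```

Request:
step_arm(
  increments=[
    [[0,1.5,0],[0,0,0],0],
    [[0,3,-6],[0,0,0],30],
    [[5,5,-10],[0,0,0],45],
    [[10,6,-10],[0,0,0],45],
    [[16,6,-10],[0,0,0],45],
    [[22.3,6,-10],[0,0,0],45],
    [[22.3,6,-10],[0,0,0],45],
    [[22.3,6,-10],[0,0,0],45],
  ],
)

```text
time_s: 10.6
eef_pos: [719.4, 162.4, 135.7]
ee_rot: [0.0, 1.0, -0.0, -0.001]
force: [0.2, 0.6, 0.1]
grip_width: 0.445
grip_force: 0.0
```

```bash
python3 -c "
from h import *
t=cap('top'); s=ctrl.sense(); print(s['eef_pos'],s['force'],s['joints'])
roi=[(238,140),(398,142),(398,219),(236,219)]
print(blanks(t,48,60,roi)); go(718,164,34)
"
```

```text
[719.11607539 162.81965032 136.57357221] [ 0.11216323 -0.49712117 -0.22033329] [6.42535205e-02 8.82036183e-01 8.14091101e-01 3.83362571e-05
 1.44650864e+00 1.63498448e+00]
[(array([501.3, 302.1]), array([78.5, 42.6]), 2.4), (array([564.9, 212.3]), array([242.1, 120.6]), 1.6), (array([652.6,  -7.2]), array([82.4, 79.9]), -8.2)]
shift [-0.1, -0.12, 10.26] turn [0.0, 0.06, 0.0]
```

Request:
step_arm(
  increments=[
    [[0,-0.1,5],[0,0,0],45],
    [[0,-0.1,9],[0,0,0],45],
    [[0,-0.1,10.2],[0,0,0],45],
    [[0,-0.1,10.2],[0,0,0],45],
    [[-2,-0.1,10.2],[0,0,0],45],
    [[-4,-0.1,10.2],[0,0,0],45],
    [[-6,-0.1,10.2],[0,0,0],45],
    [[-8,-0.1,10.2],[0,0,0],45],
  ],
)

```text
time_s: 11.65
eef_pos: [640.4, 164.5, 37.5]
ee_rot: [-0.0, 1.0, 0.0, 0.002]
force: [0.2, 0.3, 0.3]
grip_width: 0.45
grip_force: 0.2
```

Request:
step_arm(
  increments=[
    [[-2,0,0],[0,0,0],45],
    [[-4,0,0],[0,0,0],45],
    [[-6,0,0],[0,0,0],45],
    [[-8,0,0],[0,0,0],45],
    [[-9,0,0],[0,0,0],45],
    [[-9.6,0,0],[0,0,0],45],
    [[-9.6,0,0],[0,0,0],45],
  ],
)

```text
time_s: 12.52
eef_pos: [544.2, 164.4, 35.0]
ee_rot: [-0.0, 1.0, 0.0, 0.0]
force: [0.7, -0.1, -0.1]
grip_width: 0.452
grip_force: 0.0
```

```bash
python3 -c "
from h import *
t=cap('wrist','w5.png'); s=ctrl.sense(); print(s['eef_pos'],s['force'])
"
```

```text
[544.32496852 164.3551675   34.82829576] [-0.18073811 -0.22560363 -0.56135674]
```

View pics/w5.png

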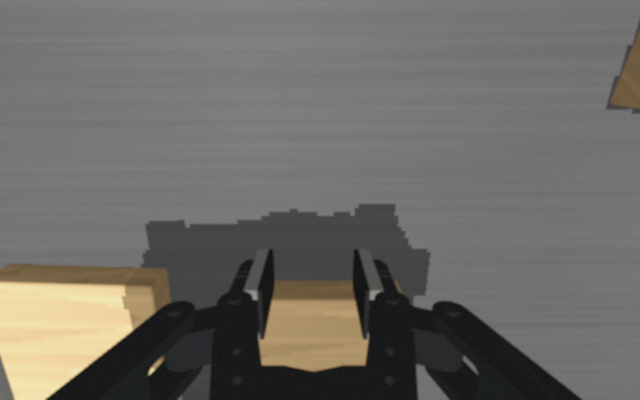

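Blank B sits squarely in front of both fingers, A is at lower left and C at upper right. I'll press B to the rail.

Request:
step_arm(
  increments=[
    [[-0.4,0,0],[0,0,0],45],
    [[-0.8,0,0],[0,0,0],45],
    [[-1.0,0,0],[0,0,0],45],
    [[-1.1,0,0],[0,0,0],45],
    [[-1.1,0,0],[0,0,0],45],
  ],
)

```text
time_s: 13.2
eef_pos: [533.6, 164.4, 34.8]
ee_rot: [-0.0, 1.0, 0.0, 0.001]
force: [4.9, 2.0, -0.1]
grip_width: 0.451
grip_force: 2.4
```

Request:
step_arm(
  increments=[
    [[1.5,0,0],[0,0,0],45],
    [[3.2,0,-1],[0,0,0],45],
    [[3.2,-6,-2],[0,0,0],45],
    [[3.2,-12,-1],[0,0,0],45],
    [[3.2,-12,0],[0,0,0],45],
    [[1.8,-12,0],[0,0,0],45],
    [[0.9,-12,0],[0,0,0],45],
    [[0.4,-12,0],[0,0,0],45],
  ],
)

```text
time_s: 14.2
eef_pos: [536.5, 283.8, 34.6]
ee_rot: [0.0, 1.0, -0.0, -0.0]
force: [1.1, 0.6, 0.5]
grip_width: 0.454
grip_force: 0.2
```

Request:
step_arm(
  increments=[
    [[-0.3,0,0],[0,0,0],45],
    [[-0.4,0,0],[0,0,0],45],
    [[-0.4,0,0],[0,0,0],45],
  ],
)

```text
time_s: 14.58
eef_pos: [533.0, 284.3, 34.6]
ee_rot: [-0.0, 1.0, 0.0, 0.0]
force: [0.6, -0.1, 0.3]
grip_width: 0.449
grip_force: 0.1
```

Request:
step_arm(
  increments=[
    [[-0.2,0,0],[0,0,0],45],
    [[-0.3,0,0],[0,0,0],45],
    [[-0.3,0,0],[0,0,0],45],
  ],
)

```text
time_s: 14.95
eef_pos: [532.7, 284.6, 35.7]
ee_rot: [-0.001, 1.0, 0.0, 0.004]
force: [11.2, 0.9, -0.4]
grip_width: 0.449
grip_force: 5.3
```

Request:
step_arm(
  increments=[
    [[2.5,0,0],[0,0,0],45],
    [[4.5,3,-5],[0,0,0],45],
    [[7.5,8,-6],[0,0,0],45],
    [[10,13.5,-6],[0,0,0],45],
    [[13,19,-6],[0,0,0],45],
    [[16,24,-6],[0,0,0],45],
    [[18.6,29.2,-6],[0,0,0],45],
    [[18.6,29.2,-6],[0,0,0],45],
  ],
)

```text
time_s: 15.95
eef_pos: [716.8, -11.9, 93.7]
ee_rot: [0.0, 1.0, -0.002, -0.0]
force: [-0.7, 1.0, -0.8]
grip_width: 0.45
grip_force: 0.0
```

```bash
python3 -c "
from h import *
t=cap('top','t6.png'); s=ctrl.sense(); print(s['eef_pos'],s['force'])
roi=[(238,140),(398,142),(398,221),(236,221)]
print(blanks(t,48,60,roi)); go(718,-7,35)
"
```

```text
[716.0965236   -9.28157579  93.73967432] [-0.22924985  0.23482078 -0.99405553]
[(array([484. , 161.8]), array([77.7, 81.4]), 1.6), (array([480.8, 280.1]), array([77.8, 78.9]), 1.6), (array([590.4,  31.2]), array([116.6, 265. ]), -11.1)]
shift [0.19, -0.23, 5.87] turn [-0.02, 0.05, -0.13]
```

Request:
step_arm(
  increments=[
    [[0.2,-0.2,3],[0,0,0],45],
    [[0.2,-0.2,5.8],[0,0,0],45],
    [[0.2,-0.2,5.8],[0,0,0],45],
    [[-1.5,-0.2,5.8],[0,0,0],45],
    [[-3,-0.2,5.8],[0,0,0],45],
    [[-4.5,-0.2,5.8],[0,0,0],45],
    [[-6,-0.2,5.8],[0,0,0],45],
    [[-8,-0.2,5.8],[0,0,0],45],
  ],
)

```text
time_s: 17.0
eef_pos: [636.3, -5.0, 38.5]
ee_rot: [0.0, 1.0, 0.001, 0.002]
force: [0.7, 1.1, 0.4]
grip_width: 0.446
grip_force: 0.4
```

Request:
step_arm(
  increments=[
    [[-2,0,0],[0,0,0],45],
    [[-4,0,0],[0,0,0],45],
    [[-6,0,0],[0,0,0],45],
    [[-8,0,0],[0,0,0],45],
    [[-9,0,0],[0,0,0],45],
    [[-9.9,0,0],[0,0,0],45],
    [[-10.3,0,0],[0,0,0],45],
    [[-10.3,0,0],[0,0,0],45],
  ],
)

```text
time_s: 18.0
eef_pos: [534.7, -5.5, 37.3]
ee_rot: [0.0, 1.0, 0.0, 0.002]
force: [5.9, 2.0, -1.5]
grip_width: 0.45
grip_force: 3.1
```

```bash
python3 -c "
from h import *
t=cap('top'); s=ctrl.sense(); print(s['eef_pos'],s['force'],s['grip_force'])
roi=[(238,140),(398,142),(398,221),(236,221)]
print(blanks(t,48,60,roi))
"
```

```text
[534.66490208  -5.46898692  37.25887778] [5.47991799 2.70544727 0.06988461] 3.0933124758303165
[(array([484.6,  13.7]), array([ 84.6, 137.2]), 1.6), (array([484. , 161.7]), array([77.7, 81.5]), 1.6), (array([480.8, 280.1]), array([77.8, 78.9]), 1.6)]
```

Request:
step_arm(
  increments=[
    [[2.5,0,0],[0,0,0],45],
    [[3,3,-4],[0,0,0],0],
    [[1,7,-5],[0,0,0],0],
    [[-3,9,-5],[0,0,0],0],
    [[-5.2,9,-5],[0,0,0],0],
    [[-5.2,9,-2],[0,0,0],0],
    [[-5.2,9,0.1],[0,0,0],0],
    [[-5.2,9,0.1],[0,0,0],0],
  ],
)

```text
time_s: 19.05
eef_pos: [480.4, -95.4, 34.6]
ee_rot: [-0.001, 1.0, 0.0, -0.001]
force: [0.0, 1.0, -0.4]
grip_width: -0.002
grip_force: 0.0
```

```bash
python3 -c "
from h import *
t=cap('top'); s=ctrl.sense(); print(s['eef_pos'],s['force'],s['grip_width'])
roi=[(238,140),(398,142),(398,221),(236,221)]
print(blanks(t,48,60,roi)); go(483,66,36)
"
```

```text
[481.04466986 -95.62236683  35.55861541] [-0.1204792  -0.88577643  1.2326589 ] 0.0003944035245038129
[(array([471.5, -86.7]), array([52.6, 83.9]), 1.6), (array([485.3, -12.8]), array([77.4, 77.3]), 1.6), (array([484. , 161.7]), array([77.7, 81.5]), 1.6), (array([480.8, 280.1]), array([77.8, 78.9]), 1.6), (array([ 521.5, -124.8]), array([93.9, 31.5]), -25.2)]
shift [0.2, -16.16, -0.04] turn [-0.02, 0.05, 0.03]
```

Request:
step_arm(
  increments=[
    [[0.2,-2,0],[0,0,0],0],
    [[0.2,-4,0],[0,0,0],0],
    [[0.2,-6,0],[0,0,0],0],
    [[0.2,-7.5,0],[0,0,0],0],
    [[0.2,-9,0],[0,0,0],0],
    [[0.2,-10.5,0],[0,0,0],0],
    [[0.2,-12,0],[0,0,0],0],
    [[0.2,-13.5,0],[0,0,0],0],
  ],
)

```text
time_s: 20.1
eef_pos: [483.0, 40.2, 35.6]
ee_rot: [0.0, 1.0, 0.0, -0.0]
force: [0.8, -1.5, 0.4]
grip_width: -0.0
grip_force: 0.9
```

Request:
step_arm(
  increments=[
    [[0,-1,0],[0,0,0],0],
    [[0,-1.8,0],[0,0,0],0],
    [[0,-2.4,0],[0,0,0],0],
    [[0,-2.8,0],[0,0,0],0],
    [[0,-2.8,0],[0,0,0],0],
  ],
)

```text
time_s: 20.72
eef_pos: [482.9, 67.5, 35.5]
ee_rot: [-0.0, 1.0, 0.0, -0.0]
force: [1.1, 0.2, -0.4]
grip_width: -0.001
grip_force: 0.0
```

```bash
python3 -c "
from h import *
t=cap('top'); s=ctrl.sense(); print(s['eef_pos'],s['force'],s['grip_width'])
roi=[(238,140),(398,142),(398,221),(236,221)]
print(blanks(t,48,60,roi))
"
```

```text
[482.87122712  67.43503348  35.43178029] [ 0.84430899 -0.49222544 -0.32943271] -0.0030986174531688754
[(array([478.4, 239.4]), array([ 84.7, 167. ]), 1.5)]
```

Not yet tight; I'll continue until force builds.

Request:
step_arm(
  increments=[
    [[0,-0.4,0],[0,0,0],0],
    [[0,-0.8,0],[0,0,0],0],
    [[0,-1.1,0],[0,0,0],0],
    [[0,-1.1,0],[0,0,0],0],
  ],
)

```text
time_s: 21.28
eef_pos: [483.5, 77.8, 35.7]
ee_rot: [0.001, 1.0, 0.001, 0.001]
force: [0.5, -6.7, -0.3]
grip_width: -0.001
grip_force: 3.5
```

Request:
step_arm(
  increments=[
    [[0,-0.2,0],[0,0,0],0],
    [[0,1,0],[0,0,0],0],
    [[0,2.5,-3],[0,0,0],0],
    [[0,2.5,-8],[0,0,0],0],
    [[0,-2,-13],[0,0,0],0],
    [[-2,-7,-18],[0,0,0],0],
    [[-5,-12,-22],[0,0,0],0],
    [[-5,-12,-22],[0,0,0],0],
  ],
)

```text
time_s: 22.28
eef_pos: [432.0, 200.4, 257.7]
ee_rot: [-0.001, 1.0, 0.001, 0.001]
force: [-0.2, -0.1, -0.9]
grip_width: 0.003
grip_force: 0.0
```

```bash
python3 -c "
from h import *
t=cap('wrist','w7.png'); s=ctrl.sense(); print(s['eef_pos'],s['force'])
print(proj(t,[[443,331,60],[443,91,60],[523,91,48],[523,331,48],[443,91,48]]).round(0).tolist())
"
```

```text
[431.81063286 201.24568373 258.63063528] [0.03008701 2.17698856 1.93181073]
[[190.0, 163.0], [417.0, 163.0], [421.0, 83.0], [186.0, 83.0], [414.0, 161.0]]
```

View pics/w7.png

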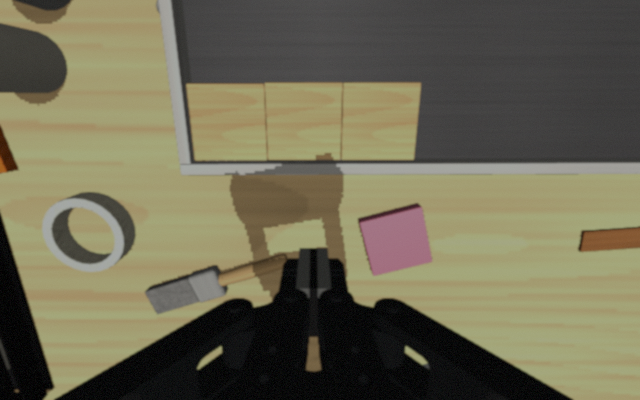

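The row is tight and flush: seams at cols 265 and 342, blanks spanning rows 83–160 and cols 187–420. To control the detent's snap I'll turn the tool 90°, grip the rail at its free middle and push from there.

Request:
step_arm(
  increments=[
    [[0.6,4,2],[0,0,-11],40],
    [[0.6,8,6],[0,0,-21],40],
    [[0.6,12,10],[0,0,-32],40],
    [[0.6,16.5,12],[0,0,-42],40],
    [[0.6,16.5,12],[0,0,-53],40],
    [[0.6,16.5,12],[0,0,-63],40],
    [[0.6,16.5,12],[0,0,-74],40],
    [[0.6,16.5,12],[0,0,-84],40],
  ],
)

```text
time_s: 23.32
eef_pos: [438.7, 32.9, 135.0]
ee_rot: [-0.0, 0.741, 0.671, -0.0]
force: [0.1, -0.3, 0.4]
grip_width: 0.4
grip_force: 0.0
```

```bash
python3 -c "
from h import *
s=ctrl.sense(); print(s['eef_pos'],s['joints'])
go(437.5,36,100,90)"
```

```text
[438.74387354  32.94444769 135.03715781] [-1.92766743e-01  2.37859762e-01  1.87195780e+00  3.95313599e-04
  1.03267379e+00 -9.41584340e-02]
shift [0.29, -0.15, 3.5] turn [-0.05, -0.03, -5.66]
```

Request:
step_arm(
  increments=[
    [[0.3,-0.15,2],[0,0,-5.7],40],
    [[0.3,-0.15,3.5],[0,0,-5.7],40],
    [[0.3,-0.15,3.5],[0,0,-5.7],40],
  ],
)

```text
time_s: 23.7
eef_pos: [437.1, 36.3, 99.6]
ee_rot: [-0.001, 0.709, 0.705, -0.001]
force: [0.2, 0.2, -0.2]
grip_width: 0.401
grip_force: 0.0
```

```bash
python3 -c "
from h import *
c=cap('wrist','w8.png'); t=cap('top'); s=ctrl.sense(); print(s['eef_pos'])
print(blanks(t,48,60,[(238,140),(398,142),(398,221),(236,221)]))
go(437.5,36,38,90)"
```

```text
[437.92309062  36.22010571 100.75459699]
[(array([482.7, 207.9]), array([ 77.8, 230.1]), 1.5)]
shift [-0.02, -0.04, 6.28] turn [0.0, -0.01, -0.3]
```

View pics/w8.png

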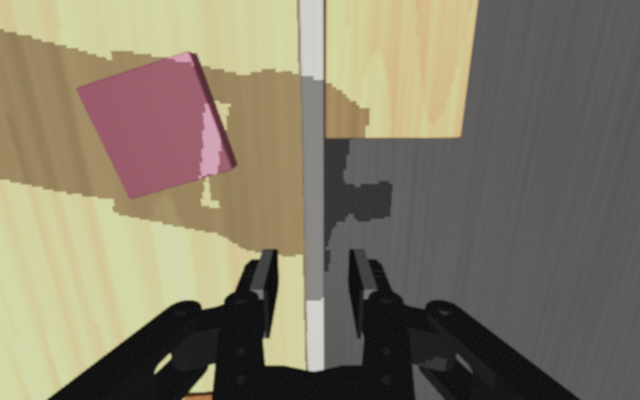

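The rail (cols 303–325) is centred between the fingers, and the nearest blank's edge at row 137 is clear of them.

Request:
step_arm(
  increments=[
    [[0,0,3],[0,0,0],40],
    [[0,0,5],[0,0,0],40],
    [[0,0,6.1],[0,0,0],40],
    [[0,0,6.1],[0,0,0],40],
    [[0,0,6.1],[0,0,0],8],
    [[0,0,6.1],[0,0,0],8],
    [[0,0,6.1],[0,0,0],8],
    [[0,0,6.1],[0,0,0],8],
  ],
  squeeze=30,
)

```text
time_s: 24.8
eef_pos: [438.4, 36.4, 40.3]
ee_rot: [0.001, 0.709, 0.706, 0.0]
force: [-1.0, -0.1, 6.9]
grip_width: 0.133
grip_force: 32.3
```

Request:
step_arm(
  increments=[
    [[0,0.2,0],[0,0,0],8],
    [[0,0.6,0],[0,0,0],8],
    [[0,1.2,0],[0,0,0],8],
    [[0,1.8,0],[0,0,0],8],
    [[0,2.4,0],[0,0,0],8],
    [[0,3.0,0],[0,0,0],8],
    [[0,3.5,0],[0,0,0],8],
    [[0,4.0,0],[0,0,0],8],
  ],
)

```text
time_s: 25.8
eef_pos: [478.3, 36.6, 40.3]
ee_rot: [0.0, 0.709, 0.706, 0.0]
force: [-1.6, 2.0, 6.6]
grip_width: 0.133
grip_force: 32.3
```

Request:
step_arm(
  increments=[
    [[0,0.5,0],[0,0,0],8],
    [[0,1.0,0],[0,0,0],8],
    [[0,1.4,0],[0,0,0],8],
    [[0,1.8,0],[0,0,0],8],
    [[0,2.2,0],[0,0,0],8],
    [[0,2.6,0],[0,0,0],8],
    [[0,2.9,0],[0,0,0],8],
    [[0,3.2,0],[0,0,0],8],
  ],
)

```text
time_s: 26.8
eef_pos: [510.1, 36.8, 40.4]
ee_rot: [0.0, 0.709, 0.706, 0.001]
force: [0.8, 5.7, 5.4]
grip_width: 0.132
grip_force: 32.0
```

Request:
step_arm(
  increments=[
    [[0,0.3,0],[0,0,0],8],
    [[0,0.5,0],[0,0,0],8],
    [[0,0.7,0],[0,0,0],8],
    [[0,0.8,0],[0,0,0],8],
    [[0,0.9,0],[0,0,0],8],
    [[0,0.9,0],[0,0,0],8],
  ],
)

```text
time_s: 27.55
eef_pos: [517.4, 36.9, 40.3]
ee_rot: [-0.002, 0.708, 0.706, -0.001]
force: [-11.0, 3.6, 14.2]
grip_width: 0.136
grip_force: 33.4
```

Request:
step_arm(
  increments=[
    [[0,0,0],[0,0,0],40],
    [[0,0,0],[0,0,0],40],
    [[0,0,0],[0,0,0],40],
    [[0,0,-4],[0,0,0],40],
    [[0,0,-9],[0,0,0],40],
    [[-4,-4,-14],[0,0,10],40],
    [[-9,-8,-18],[0,0,20],40],
    [[-14,-13,-20],[0,0,30],40],
  ],
)

```text
time_s: 28.55
eef_pos: [410.7, -80.3, 228.6]
ee_rot: [0.001, 0.868, 0.496, 0.001]
force: [1.2, -1.2, 0.5]
grip_width: 0.405
grip_force: 0.0
```

Request:
step_arm(
  increments=[
    [[-5,-8,0],[0,0,10],40],
    [[-5,-8,0],[0,0,21],40],
    [[-5,-8,0],[0,0,31],40],
    [[-5,-8,0],[0,0,42],40],
    [[-5,-8,0],[0,0,52],40],
    [[-5,-8,0],[0,0,60],40],
    [[-5,-8,0],[0,0,60],40],
  ],
)

```text
time_s: 29.42
eef_pos: [317.2, -82.0, 227.1]
ee_rot: [0.0, 1.0, -0.002, 0.0]
force: [-1.0, -0.3, -0.6]
grip_width: 0.401
grip_force: 0.0
```

```bash
python3 -c "
from h import *
t=cap('top'); s=ctrl.sense(); print(s['eef_pos']);go(450,205,270,0)
cv2.imwrite('pics/t9.png',cv2.resize(t['img'][90:290,140:540],None,fx=2,fy=2,interpolation=2)[:,:,::-1])
"
```

```text
[317.15567273 -82.00839469 227.08390243]
shift [13.23, -28.73, -4.29] turn [0.0, -0.0, -0.11]
```

View pics/t9.png

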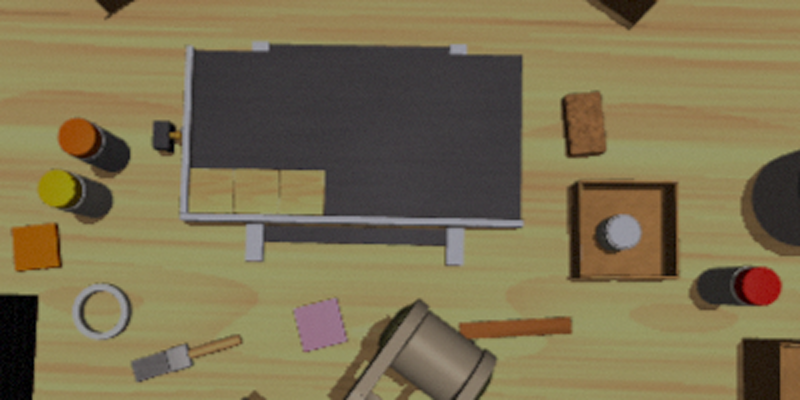

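The tray is home, the row looks intact at (190–325, 170–213), the tin is in the carton and the bystanders are in place. One close check before handing in.

Request:
step_arm(
  increments=[
    [[4,-6,-4],[0,0,0],40],
    [[8,-12,-4],[0,0,0],40],
    [[11,-17,-4],[0,0,0],40],
    [[13,-23,-4],[0,0,0],40],
    [[13,-28.7,-4],[0,0,0],40],
    [[13,-28.7,-4],[0,0,0],40],
    [[13,-28.7,-4],[0,0,0],40],
  ],
)

```text
time_s: 30.35
eef_pos: [448.4, 204.6, 266.8]
ee_rot: [0.0, 1.0, -0.001, -0.0]
force: [0.2, -0.1, -0.7]
grip_width: 0.398
grip_force: 0.0
```

```bash
python3 -c "
from h import *
t=cap('wrist','w10.png'); s=ctrl.sense(); print(s['eef_pos'])
print('expected corners',proj(t,[[523,331,60],[523,91,48],[603,91,48],[603,331,48]]).round(1).tolist())
print('far edge band/row, rail outer', blanks(t,48,1500))
"
```

```text
[448.49904666 203.71878297 266.93780473]
expected corners [[189.6, 99.8], [420.5, 98.9], [428.5, 13.6], [184.2, 14.4]]
far edge band/row, rail outer [(array([564.2, 211.5]), array([ 81.4, 241.1]), 0.2), (array([362.9, 149.7]), array([854.7, 489.3]), -2.2)]
```

View pics/w10.png

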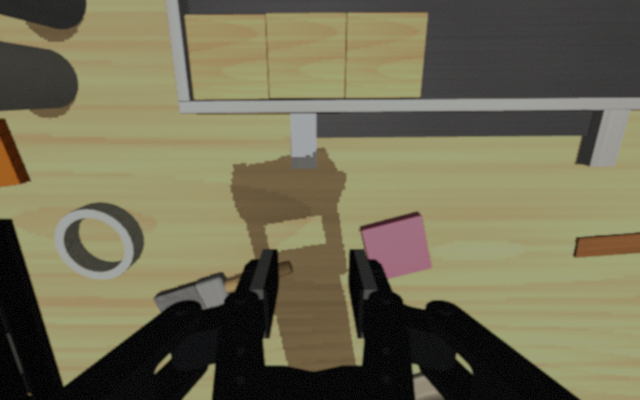

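The row measures 241 × 81 mm and is centred at (564, 211.5), square to 0.2° and flush with the rail. I'm handing in.

```bash
python3 -c "
from rig import ctrl
print(ctrl.finish_job())"
```

```text
the job is handed in; nothing more can be done
None
```

The tin stands upright in the carton, the three blanks form a tight row flush with the rail from the end stop, the tray is fully home past its detent, no bystander looked disturbed in the last pictures, and the job is handed in; the hand-in returned no verdict.

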